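# Scoop ice from the bar's ice bin into the pitcher

## Robot

A 7-joint arm with a two-finger parallel gripper is mounted at the origin on the work surface. World frame = base frame: x ahead of the robot, y to its left, z up, the work surface at z = 0. Lengths are in mm, angles in rad, forces in N, time in s.
With the tool pointing down it reaches from about 400 to 875 mm from the base axis. Payload 19.3 kg.
Tool frame: the origin (TCP) lies at the very end of the fingers, on their centre line; the grasp point (between the pads) lies 19 mm behind it (grip_point_offset is the z of the grasp point in the tool frame, in mm); z points along the fingers, x is the direction in which the jaws open and shut, and the axes are right-handed (so a half turn about z gives the same grasp; the last joint's range is limited). The gripper opens to 85 mm and grips with 20 to 120 N. Pads are 22 mm wide; open, the fingers measure 114 mm over their backs; the gripper's body (76 mm by 85 mm) begins 54 mm behind the grasp point. The pads swing forward as they close: fully open they stand 13 mm farther back than shut.
Start: joints at [-1.397, 0.521, -0.036, 1.599, 0.021, 1.021, -0.113], TCP at [150.89, 606.504, 231.291] pointing down, gripper open.
Joint ranges: [-2.91, 2.91], [-0.3, 2.13], [-1.5, 1.42], [0.17, 2.43], [-1.26, 4.41], [0.16, 1.93], [-2.52, 2.52]. Speed limits (rad/s): [1.89, 1.89, 2.39, 2.39, 3.01, 3.01, 3.01].

## Interface

Orientations are given as a 3x3 rotation matrix whose columns are the frame's x, y, z axes.
In Python, from workcell import movep, movel, goto_joints, open_gripper, clamp, wait, inverse_kinematics, read_state, camera, PlanningError, finish_job, grip_point_offset gives the robot as it stands. Calls block until the motion is done:
- movep(position, orientation): joint-space move of the TCP to a pose.
- movel(position, frame=None, max_speed=150, guard=None): straight line of the TCP; frame=None keeps the orientation; max_speed is the mean speed in mm/s. With guard (N) it stops when the force on the tool has changed by that much, and returns True; else False.
- goto_joints(angles): joint-space move.
- open_gripper() and clamp(): open the fingers fully, or close them until they stop; the grip force is fixed at half the most.
- wait(seconds).
- inverse_kinematics(position, orientation): joint angles nearest the present ones, or None.
- read_state(): the state.
- camera(name): name is "scene" or "top"; returns a dict with "image" (420x560x3 uint8, blue, green, red), "range_z" (420x560 float32, mm along the optical axis (not along the pixel's ray), 0 where there is no reading), "fx", "fy", "cx", "cy" (pixels), "cam_to_world" (4x4, takes a point from camera to world coordinates). Camera axes: x right, y up, looking along -z (the intrinsics and any distortion apply to the point x, -y, -z); pixel columns grow to the right and rows downward; lengths in mm; the calibration is good to about 2 mm. A picture is of the moment at which its call begins.
A pose or a line that the arm cannot do raises PlanningError and nothing moves.
- finish_job(): hands the job in, once; it reports no verdict.
The state is a dict: "time": time; "qpos": joint angles; "qvel": joint speeds; "joint_efforts": joint torques, N m; "eef_pos": TCP position; "tool_rot": TCP orientation; "ft_force": force on the tool from outside, world axes, zero at the start; "torque": the same for the moment, N m; "finger_gap": finger opening in mm.
Only numpy, scipy, OpenCV 4.12 (cv2) and the standard library are available. Lean on these libraries where they do the work, as an engineer would, in place of code of your own. Each camera call takes 0.05 s, during which the arm holds its last target. There are 200 camera calls.

## Task

Get ice for the steel pitcher: with the scoop, lift at least three ice cubes together out of the open ice bin, set the loaded scoop down level on the rubber mat and let go of it, then slide the bin's cover fully shut so that the rest stays cold. Then pick the scoop up again, empty all its ice into the pitcher and put the empty scoop back level on the mat. Never touch the ice with the fingers, spill none on the counter (cubes belong in the bin or the pitcher), leave the cover shut, the pitcher standing where it is and the mug, tamper and jar alone.

Things in the scene. Friction and masses are not known exactly. Their poses are not given: they have to be found in the camera images.
- bin: Fixed steel ice bin. Origin on the counter under the middle of the open well; x to its far end, y left, z up. Inside: 230 mm long (x), 116 mm wide (y); floor, see well. Walls 6 mm thick: sides and far end 70 mm high, near wall (-x) only 45 mm, so a scoop handle passes above it. Left of the well (y 64 to 219 mm) a closed grey deck, 70 mm high, where the cover parks.
- well (a point): Middle of the well's floor, 6 mm above the counter, axes as the bin's. The floor is smooth; cubes lie on it in one layer.
- cover (a joint): Position (m) of the flat steel cover (242 x 128 x 6 mm, underside 72 mm above the counter) sliding along the bin's y on a track with about 2 N drag; it stays where left. 0 = fully shut over the well (end stop), 0.15 = parked on the deck to the left. It starts above 0.124, which leaves the whole well open.
- cover_grip (a point): Middle of the top face of the cover's grip, a black upright bar 70 mm long (bin x), 18 mm thick (bin y) and 36 mm high on the middle of the cover; its top is 114 mm above the counter. It moves with the cover.
- mat: Thin black rubber mat, fixed, 200 mm (x) by 130 mm (y), 4 mm thick; origin under its centre on the counter. The scoop starts with its bowl on the middle of it.
- scoop: Flat-bottomed steel ice scoop, about 220 g. Origin: middle of the bowl's underside; x to the open front lip, z up. Bowl 100 mm long (x -50 to 50), 96 wide, 48 high, sheet 2.5 mm; top and front open; side walls slope from the lip back to x = 4 at the top. Black bar handle along x from -50 to -167, 20 wide, 24 high, its centre 85 mm above the underside. Stands level on its bowl.
- scoop_grip (a point): Point on the handle's centre line to hold it by: x = -85 mm, y = 0, z = 85 mm in the scoop's frame.
- scoop_bowl (a point): Point in the middle of the bowl, 20 mm above the underside. A cube counts as in the scoop when its centre is within 62 mm of it.
- scoop_lip (a point): Middle of the front lip's lower edge: x = 50 mm, z = 0 in the scoop's frame.
- pitcher: Round steel pitcher, loose, 600 g, upright: 132 mm outside and 124 mm inside diameter, 100 mm high, floor 5 mm, wire handle on its +x side reaching 96 mm from the axis. Origin under its centre on the counter.
- pitcher_mid (a point): Point on the pitcher's axis 50 mm above the counter. A cube counts as in the pitcher when its centre is within 68 mm of it.
- ice0: Ice cube 1 of 6, rounded, 28 mm, about 20 g, very slippery (friction about 0.2 on anything); pale blue-white. Origin at its centre. Lies in one layer in the well at the start.
- ice1: Ice cube 2 of 6, rounded, 28 mm, about 20 g, very slippery (friction about 0.2 on anything); pale blue-white. Origin at its centre. Lies in one layer in the well at the start.
- ice2: Ice cube 3 of 6, rounded, 28 mm, about 20 g, very slippery (friction about 0.2 on anything); pale blue-white. Origin at its centre. Lies in one layer in the well at the start.
- ice3: Ice cube 4 of 6, rounded, 28 mm, about 20 g, very slippery (friction about 0.2 on anything); pale blue-white. Origin at its centre. Lies in one layer in the well at the start.
- ice4: Ice cube 5 of 6, rounded, 28 mm, about 20 g, very slippery (friction about 0.2 on anything); pale blue-white. Origin at its centre. Lies in one layer in the well at the start.
- ice5: Ice cube 6 of 6, rounded, 28 mm, about 20 g, very slippery (friction about 0.2 on anything); pale blue-white. Origin at its centre. Lies in one layer in the well at the start.
- mug: Bystander: white mug, 80 mm wide, 88 mm high, beyond the work. Origin under its centre.
- tamper: Bystander: dark steel coffee tamper, 58 mm wide, 93 mm high. Origin under its centre.
- jar: Bystander: amber glass jar, 72 mm wide, 110 mm high, beyond the bin. Origin under its centre.
There are look-alikes about, which are no part of the job. Leave any brown look-alike of the ice4 alone.

How it is judged (in metres and radians):
On the way, in this order (a step that is already met when the one before it is completed fails the run):
1. the scoop, with at least three cubes in it, stands level on the mat, released, the cover still open (x of scoop in the frame of mat between -0.08 and 0.08 m and y of scoop in the frame of mat between -0.06 and 0.06 m and z of scoop in the frame of mat below 0.012 m and angle between scoop's own z axis and vertical below 0.1 rad and contact force between the fingers and scoop below 0.3 N and linear speed of scoop below 0.02 m/s and value of joint cover above 0.09 m and (distance between each of ice0, ice1, ice2 and scoop_bowl below 0.062 m or distance between each of ice0, ice1, ice3 and scoop_bowl below 0.062 m or distance between each of ice0, ice1, ice4 and scoop_bowl below 0.062 m or distance between each of ice0, ice1, ice5 and scoop_bowl below 0.062 m or distance between each of ice0, ice2, ice3 and scoop_bowl below 0.062 m or distance between each of ice0, ice2, ice4 and scoop_bowl below 0.062 m or distance between each of ice0, ice2, ice5 and scoop_bowl below 0.062 m or distance between each of ice0, ice3, ice4 and scoop_bowl below 0.062 m or distance between each of ice0, ice3, ice5 and scoop_bowl below 0.062 m or distance between each of ice0, ice4, ice5 and scoop_bowl below 0.062 m or distance between each of ice1, ice2, ice3 and scoop_bowl below 0.062 m or distance between each of ice1, ice2, ice4 and scoop_bowl below 0.062 m or distance between each of ice1, ice2, ice5 and scoop_bowl below 0.062 m or distance between each of ice1, ice3, ice4 and scoop_bowl below 0.062 m or distance between each of ice1, ice3, ice5 and scoop_bowl below 0.062 m or distance between each of ice1, ice4, ice5 and scoop_bowl below 0.062 m or distance between each of ice2, ice3, ice4 and scoop_bowl below 0.062 m or distance between each of ice2, ice3, ice5 and scoop_bowl below 0.062 m or distance between each of ice2, ice4, ice5 and scoop_bowl below 0.062 m or distance between each of ice3, ice4, ice5 and scoop_bowl below 0.062 m)), for 0.2 s.
2. the cover is fully shut while the scoop waits on the mat and no ice is in the pitcher yet (value of joint cover below 0.006 m and not (distance between any of ice0, ice1, ice2, ice3, ice4, ice5 and pitcher_mid below 0.068 m) and x of scoop in the frame of mat between -0.08 and 0.08 m and y of scoop in the frame of mat between -0.06 and 0.06 m and z of scoop in the frame of mat below 0.012 m and angle between scoop's own z axis and vertical below 0.1 rad), for 0.2 s.
At the end, for the whole second after the job is handed in: At least 3 cubes in the pitcher, all others in it or in the bin, none elsewhere; cover shut (under 6 mm); pitcher upright, less than 50 mm from its start; scoop released, still, level (0.1 rad), bowl on the mat (origin within 80 mm lengthwise, 60 mm crosswise of its centre) ((distance between each of ice0, ice1, ice2 and pitcher_mid below 0.068 m or distance between each of ice0, ice1, ice3 and pitcher_mid below 0.068 m or distance between each of ice0, ice1, ice4 and pitcher_mid below 0.068 m or distance between each of ice0, ice1, ice5 and pitcher_mid below 0.068 m or distance between each of ice0, ice2, ice3 and pitcher_mid below 0.068 m or distance between each of ice0, ice2, ice4 and pitcher_mid below 0.068 m or distance between each of ice0, ice2, ice5 and pitcher_mid below 0.068 m or distance between each of ice0, ice3, ice4 and pitcher_mid below 0.068 m or distance between each of ice0, ice3, ice5 and pitcher_mid below 0.068 m or distance between each of ice0, ice4, ice5 and pitcher_mid below 0.068 m or distance between each of ice1, ice2, ice3 and pitcher_mid below 0.068 m or distance between each of ice1, ice2, ice4 and pitcher_mid below 0.068 m or distance between each of ice1, ice2, ice5 and pitcher_mid below 0.068 m or distance between each of ice1, ice3, ice4 and pitcher_mid below 0.068 m or distance between each of ice1, ice3, ice5 and pitcher_mid below 0.068 m or distance between each of ice1, ice4, ice5 and pitcher_mid below 0.068 m or distance between each of ice2, ice3, ice4 and pitcher_mid below 0.068 m or distance between each of ice2, ice3, ice5 and pitcher_mid below 0.068 m or distance between each of ice2, ice4, ice5 and pitcher_mid below 0.068 m or distance between each of ice3, ice4, ice5 and pitcher_mid below 0.068 m) and value of joint cover below 0.006 m and angle between pitcher's own z axis and vertical below 0.08 rad and distance of pitcher from where it was at the start of the episode below 0.05 m and linear speed of each of pitcher, scoop below 0.02 m/s and x of scoop in the frame of mat between -0.08 and 0.08 m and y of scoop in the frame of mat between -0.06 and 0.06 m and z of scoop in the frame of mat below 0.012 m and angle between scoop's own z axis and vertical below 0.1 rad and contact force between the fingers and scoop below 0.3 N and (distance between ice0 and pitcher_mid below 0.068 m or (x of ice0 in the frame of well between -0.115 and 0.115 m and y of ice0 in the frame of well between -0.058 and 0.058 m and z of ice0 in the frame of well between 0 and 0.065 m)) and (distance between ice1 and pitcher_mid below 0.068 m or (x of ice1 in the frame of well between -0.115 and 0.115 m and y of ice1 in the frame of well between -0.058 and 0.058 m and z of ice1 in the frame of well between 0 and 0.065 m)) and (distance between ice2 and pitcher_mid below 0.068 m or (x of ice2 in the frame of well between -0.115 and 0.115 m and y of ice2 in the frame of well between -0.058 and 0.058 m and z of ice2 in the frame of well between 0 and 0.065 m)) and (distance between ice3 and pitcher_mid below 0.068 m or (x of ice3 in the frame of well between -0.115 and 0.115 m and y of ice3 in the frame of well between -0.058 and 0.058 m and z of ice3 in the frame of well between 0 and 0.065 m)) and (distance between ice4 and pitcher_mid below 0.068 m or (x of ice4 in the frame of well between -0.115 and 0.115 m and y of ice4 in the frame of well between -0.058 and 0.058 m and z of ice4 in the frame of well between 0 and 0.065 m)) and (distance between ice5 and pitcher_mid below 0.068 m or (x of ice5 in the frame of well between -0.115 and 0.115 m and y of ice5 in the frame of well between -0.058 and 0.058 m and z of ice5 in the frame of well between 0 and 0.065 m))); the robot touches nothing.
It fails at once if the fingers touch the ice (contact force between the fingers and ice0 above 0.5 N or contact force between the fingers and ice1 above 0.5 N or contact force between the fingers and ice2 above 0.5 N or contact force between the fingers and ice3 above 0.5 N or contact force between the fingers and ice4 above 0.5 N or contact force between the fingers and ice5 above 0.5 N).
It fails at once if the mug, tamper or jar is shifted more than 30 mm or tipped (distance of any of mug, tamper, jar from where it was at the start of the episode above 0.03 m or angle between any of mug, tamper, jar's own z axis and vertical above 0.3 rad).
It fails at once if the pitcher is tipped over (angle between pitcher's own z axis and vertical above 0.5 rad).
It also fails if it takes over 72 s, if anything falls off the work surface, if the arm or the gripper's body presses on something with over 40 N, if the wrist force passes 120 N, or if a joint passes its speed limit or range.

## Working session

There is one attempt and no reset: what is moved stays moved. The work goes in short steps, each a Python script; the robot and the scene stay as the last script left them, time stands still between calls to the robot, and variables do not carry over. Pictures are saved under pics/ and viewed, about 8 in all and at most 12, crops included, and the job is handed in when it is done.

```bash
mkdir -p pics; ls; python3 - <<'E'
from workcell import *
import cv2,numpy as np
for n in("scene","top"):
    c=camera(n); cv2.imwrite(f"pics/{n}0.png",c["image"]); np.savez(f"{n}0.npz",**c)
    print(n,c["fx"],c["fy"],c["cx"],c["cy"],c["cam_to_world"].round(3).tolist(),[k for k in c])
s=read_state();print(s["time"],s["tool_rot"],s["finger_gap"],grip_point_offset)
E
```

```text
pics
scene 394.44832569910966 394.44832569910966 273.9388573060119 208.35722442203496 [[0.46, -0.679, 0.572, 1063.394], [0.888, 0.364, -0.281, -243.334], [-0.018, 0.637, 0.77, 745.145], [0.0, 0.0, 0.0, 1.0]] ['image', 'range_z', 'fx', 'fy', 'cx', 'cy', 'cam_to_world']
top 528.5099043359658 528.5099043359658 275.16597097195165 201.1082304160092 [[-0.037, 0.978, -0.207, 340.858], [-0.999, -0.035, 0.013, -22.994], [0.005, 0.207, 0.978, 1210.458], [0.0, 0.0, 0.0, 1.0]] ['image', 'range_z', 'fx', 'fy', 'cx', 'cy', 'cam_to_world']
0.1 [[ 2.41397454e-01  9.70426321e-01 -1.55605942e-04]
 [ 9.70425778e-01 -2.41397485e-01 -1.03161196e-03]
 [-1.03866628e-03  9.80244822e-05 -9.99999456e-01]] 85.38579250942425 -18.700000000000003
```

View pics/top0.png

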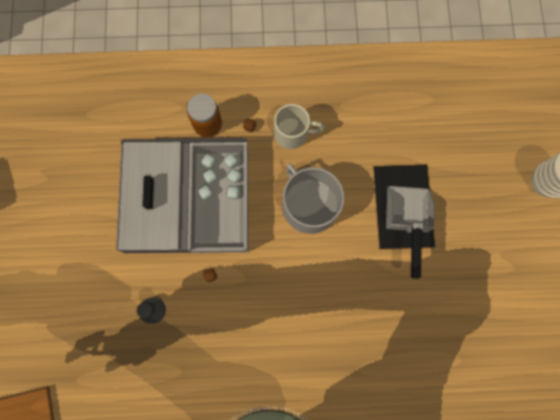

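View pics/scene0.png

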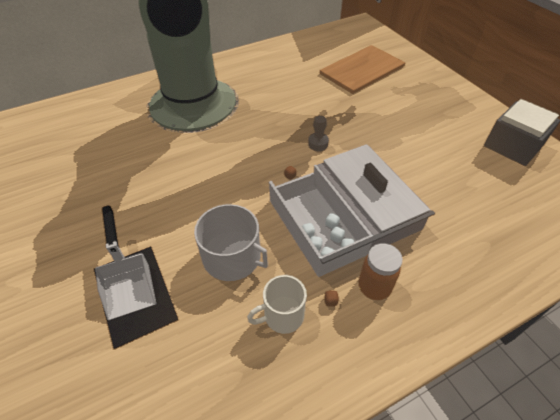

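The top view shows the bin at (120-247, 140-250) with six cubes at the far end of its well (205-234, 160-192). The cover's grip is at (148,192), the pitcher at (313,198), the mat and scoop at (405,207) with the handle pointing toward the robot, the jar at (205,115), the mug at (292,125), and the tamper at (152,310). The brown decoys are at (250,125) and (210,275).

```bash
cat > h.py <<'E'
import numpy as np,cv2
def cloud(c):
    z=c["range_z"].astype(float);v,u=np.mgrid[:z.shape[0],:z.shape[1]]
    P=np.stack([(u-c["cx"])/c["fx"]*z,-(v-c["cy"])/c["fy"]*z,-z,np.ones_like(z)],-1)
    W=(P@np.array(c["cam_to_world"]).T)[...,:3]; W[z==0]=np.nan
    return W
def rect(W,box,zr,extra=None):
    u0,v0,u1,v1=box; m=np.zeros(W.shape[:2],bool); m[v0:v1,u0:u1]=1
    m&=(W[...,2]>zr[0])&(W[...,2]<zr[1])
    if extra is not None:m&=extra
    k=cv2.connectedComponentsWithStats(m.astype(np.uint8),connectivity=8)
    i=1+np.argmax(k[2][1:,4]);m=k[1]==i
    p=W[m]; r=cv2.minAreaRect(p[:,:2].astype(np.float32)); return p,r
E
python3 - <<'E'
from h import *
c=np.load("top0.npz");W=cloud(c);im=c["image"]; g=im.astype(int).sum(2)
print("table z",np.nanmedian(W[320:340,220:260,2]), np.nanmedian(W[60:80,300:340,2]))
for n,b,zr,e in [("bin",(110,130,260,260),(38,90),None),("cover",(110,130,260,260),(74,84),None),("grip",(135,170,165,215),(100,125),None),
  ("mat",(365,150,445,260),(-3,12),g<120),("handle",(395,200,430,290),(85,112),None),("scoopbowl",(370,170,445,240),(8,60),None),("pitcher",(270,150,355,240),(90,110),None),
  ("tamper",(130,290,175,330),(60,110),None),("jar",(185,90,225,140),(90,130),None),("mug",(265,95,325,150),(70,100),None)]:
    p,r=rect(W,b,zr,e); (x,y),R=cv2.minEnclosingCircle(p[:,:2].astype(np.float32))
    print(n,len(p),np.round(r[0],1),np.round(r[1],1),round(r[2],1),"z",np.percentile(p[:,2],[5,50,95]).round(1),"circ",round(x,1),round(y,1),round(R,1))
def fitc(p):
    A=np.c_[2*p[:,:2],np.ones(len(p))];s=np.linalg.lstsq(A,(p[:,:2]**2).sum(1),rcond=None)[0];return s[:2],np.sqrt(s[2]+s[:2]@s[:2])
p,_=rect(W,(270,150,355,240),(95,110));print("pitcher fit",fitc(p))
hsv=cv2.cvtColor(im,cv2.COLOR_BGR2HSV)
m=((W[...,2]>26)&(W[...,2]<45)).astype(np.uint8);m[:150]=0;m[205:]=0;m[:,:195]=0;m[:,243:]=0
k=cv2.connectedComponentsWithStats(m,connectivity=4)
for i in range(1,k[0]):
    if k[2][i,4]>15:print("ice",k[2][i,4],k[3][i].round(1),np.mean(W[k[1]==i],0).round(1))
print("well floor",np.nanmedian(W[215:235,205:230,2]))
E
```

```text
table z -0.9210122510708061 -0.8105869877524583
bin 9169 [608.4 166.9] [283.8 253.2] 88.6 z [48.9 75.6 80.5] circ 608.2 166.0 188.2
cover 5488 [609.2 235.2] [130.4 249.3] 88.4 z [74.6 77.4 81. ] circ 606.3 234.9 136.3
grip 303 [604.4 235.7] [19.  68.6] 88.5 z [103.7 112.4 116.5] circ 604.6 235.5 34.8
mat 1834 [ 574.9 -335.5] [122.7 194.1] 88.5 z [-0.8  3.1  7.1] circ 574.2 -336.8 112.1
handle 585 [ 459.2 -333.2] [ 21.2 117. ] 83.2 z [ 89.3  99.  103.1] circ 459.7 -329.5 58.6
scoopbowl 285 [ 560.2 -312.1] [112.2  43.5] 3.3 z [ 8.9 32.5 53. ] circ 560.8 -320.8 57.4
pitcher 435 [ 581.8 -119.9] [131.1 131.8] 66.6 z [ 91.4  98.5 102.1] circ 589.2 -116.2 73.6
tamper 261 [356.7 241.5] [33.3 33.3] 44.0 z [71.6 89.1 93.5] circ 357.0 243.3 18.8
jar 658 [792.2 117.2] [61.9 62.3] 39.2 z [100.  109.  112.9] circ 792.7 117.6 32.1
mug 380 [765.5 -88.5] [79.1 95.9] 31.5 z [71.5 83.6 89.8] circ 759.5 -95.5 53.0
pitcher fit (array([ 581.83197567, -119.77835443]), np.float64(63.61273733513404))
ice 47 [214.8 150.1] [716.8  97.9  30.4]
ice 120 [208.6 160.6] [691.7 112.5  31.6]
ice 115 [230.8 160.3] [690.5  61.   32. ]
ice 119 [234.3 175.4] [654.   53.7  31.8]
ice 118 [210.1 175.8] [655.2 109.4  31.8]
ice 124 [205.4 191.9] [617.5 120.5  31.7]
ice 125 [233.  192.3] [614.4  57.4  31.6]
well floor 5.260064973717135
```

```bash
cat >> h.py <<'E'
from scipy.spatial.transform import Rotation as Ro
B=np.array([[0,1,0],[1,0,0],[0,0,-1.]])
def S(yaw,pitch): return Ro.from_euler("ZY",[yaw,pitch],degrees=True).as_matrix()   # pitch>0: lip down
def tcp(o,yaw,pitch,ref=(0,0,0)):
    "scoop point ref (scoop frame) at world o -> TCP pos, tool rotation"
    R=S(yaw,pitch); return np.array(o)+R@(np.array([-85,0,66.3])-np.array(ref)), R@B
LIP=(50,0,0); HEEL=(-50,0,0)
E
python3 - <<'E'
from h import *
from workcell import *
c=np.load("top0.npz");W=cloud(c)
for n in("top","scene"):
    c=np.load(n+"0.npz");W=cloud(c).reshape(-1,3);W=W[(W[:,1]>45)&(W[:,1]<135)]
    for lab,lo,hi,z0,z1 in(("near",470,505,41,49),("far",705,745,64,76)):
        p=W[(W[:,0]>lo)&(W[:,0]<hi)&(W[:,2]>z0)&(W[:,2]<z1)]
        if len(p)>5:print(n,lab,len(p),np.percentile(p[:,0],[5,25,50,75,95]).round(1))
    W=cloud(c).reshape(-1,3);W=W[(W[:,0]>520)&(W[:,0]<590)&(W[:,2]>63)&(W[:,2]<74)]
    for lab,lo,hi in(("right",15,40),("left",140,165)):
        p=W[(W[:,1]>lo)&(W[:,1]<hi)]
        if len(p)>5:print(n,lab,len(p),np.percentile(p[:,1],[5,25,50,75,95]).round(1))
P=np.array([582,-120,105.])
for yaw in range(-120,121,15):
    out=[]
    for pt in(0,30,45,60,75):
        d=S(yaw,0)[:,0]; q=inverse_kinematics(*tcp(P-20*d,yaw,pt,LIP)); out.append('-' if q is None else np.round(q,1).tolist())
    print(yaw,[o if o=='-' else 'ok' for o in out], out[-2] )
for nm,a in dict(grab=((567,-346,4),-6.8,0),inbin=((598,90,8),-1.5,15,LIP),far=((715,88,8),-1.5,5,LIP),back=((612,88,12),-1.5,-12,HEEL),up=((600,88,160),-1.5,-12),mat=((575,-336,6),-6,0)).items():print(nm,np.round(inverse_kinematics(*tcp(*a)),2))
E
```

```text
top near 113 [480.4 481.9 483.7 485.3 486.9]
top far 276 [716.3 719.4 722.9 727.  730.3]
top right 93 [26.9 28.1 29.8 31.4 32.4]
top left 250 [148.3 152.1 156.4 160.8 163.6]
scene near 95 [482.1 484.2 486.5 488.  490.1]
scene far 297 [718.8 723.3 727.8 731.8 733.7]
scene right 90 [26.8 27.9 29.7 31.7 33.2]
scene left 176 [149.1 151.4 156.3 160.7 164.1]
-120 ['ok', 'ok', 'ok', 'ok', 'ok'] [0.6, 0.6, -0.1, 1.9, -1.2, 1.1, 0.8]
-105 ['ok', 'ok', 'ok', 'ok', 'ok'] [0.2, 0.8, 0.6, 1.7, -1.3, 1.6, 1.0]
-90 ['ok', 'ok', 'ok', 'ok', 'ok'] [0.2, 0.9, 0.5, 1.5, -1.1, 1.8, 1.0]
-75 ['ok', 'ok', 'ok', 'ok', 'ok'] [0.2, 0.9, 0.4, 1.4, -0.9, 1.9, 1.1]
-60 ['ok', 'ok', 'ok', 'ok', '-'] [0.4, 0.9, -0.0, 1.2, -0.6, 1.9, 1.0]
-45 ['ok', 'ok', 'ok', '-', '-'] -
-30 ['ok', 'ok', 'ok', '-', '-'] -
-15 ['ok', 'ok', 'ok', '-', '-'] -
0 ['ok', 'ok', 'ok', '-', '-'] -
15 ['ok', 'ok', 'ok', '-', '-'] -
30 ['ok', 'ok', 'ok', 'ok', '-'] [-0.3, 1.0, 0.6, 1.1, 0.1, 1.9, 2.3]
45 ['ok', 'ok', 'ok', 'ok', 'ok'] [-0.1, 0.9, -0.0, 1.3, 0.6, 1.9, 2.1]
60 ['ok', 'ok', 'ok', 'ok', 'ok'] [-0.2, 0.8, -0.1, 1.4, 0.7, 1.8, 2.2]
75 ['ok', 'ok', 'ok', 'ok', 'ok'] [-0.2, 0.7, -0.1, 1.6, 0.9, 1.6, 2.2]
90 ['ok', 'ok', 'ok', 'ok', 'ok'] [-0.2, 0.7, -0.2, 1.8, 1.0, 1.4, 2.2]
105 ['ok', 'ok', 'ok', 'ok', 'ok'] [-0.2, 0.6, -0.2, 2.0, 1.2, 1.3, 2.2]
120 ['ok', 'ok', 'ok', 'ok', 'ok'] [-0.2, 0.5, -0.1, 2.1, 1.5, 1.1, 2.2]
grab [ 0.33  0.7   0.26  1.83 -0.28  0.65  2.2 ]
inbin [-0.3   0.62  0.05  1.84 -0.13  0.93  1.38]
far [-0.28  0.7   0.06  1.72 -0.08  0.81  1.37]
back [-0.32  0.6   0.03  2.04  0.17  0.31  1.09]
up [-0.55  0.29  0.26  2.1  -0.01  0.57  1.23]
mat [ 0.31  0.7   0.26  1.82 -0.27  0.66  2.19]
```

```bash
python3 - <<'E'
from h import *
from workcell import *
p,R=tcp((567,-346,4),-6.8,0)
movep(p+[0,0,150],R); movel(p,max_speed=150); clamp()
s=read_state();print(s["time"],s["finger_gap"],s["eef_pos"]-p,s["ft_force"].round(1) if hasattr(s["ft_force"],'round') else s["ft_force"])
movel(p+[0,0,130],max_speed=120)
s=read_state();print(s["time"],s["finger_gap"],s["ft_force"])
c=camera("top");cv2.imwrite("pics/t1.png",c["image"]);np.savez("t1.npz",**c)
W=cloud(c);q,r=rect(W,(370,120,450,330),(120,200));print(r,np.percentile(q[:,2],[5,50,95]))
d=camera("scene");cv2.imwrite("pics/s1.png",d["image"])
cv2.imwrite("pics/b1.png",np.hstack([c["image"][100:340,330:],d["image"][100:340,:300]]))
E
```

```text
5.3417 18.817514395419995 [ 0.00083171 -0.0189829   0.09603623] [0.1 1.8 2.7]
6.575 18.86827725196418 [-0.02318842 -0.34232948 -0.82379334]
((565.3812255859375, -346.0066833496094), (97.32635498046875, 101.9376220703125), 83.0615234375) [131.4367787  135.16088328 171.38046065]
```

View pics/b1.png

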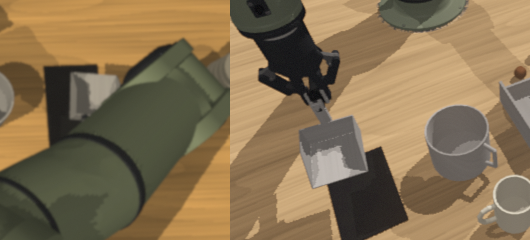

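```bash
python3 - <<'E'
from h import *
from workcell import *
y=89
p,R=tcp((592,y,160),-1.5,15,LIP); movel(p,R,max_speed=200)
p,R=tcp((592,y,20),-1.5,15,LIP); print(movel(p,max_speed=120,guard=6))
p,R=tcp((592,y,2),-1.5,15,LIP); g=movel(p,max_speed=20,guard=3)
s=read_state();print(g,s["time"],s["eef_pos"]-p+[0,0,2],s["ft_force"])
c=camera("top");d=camera("scene")
cv2.imwrite("pics/b2.png",cv2.resize(np.hstack([c["image"][130:260,110:260],d["image"][130:260,260:420]]),None,fx=2.5,fy=2.5))
E
```

```text
False
True 10.9917 [-0.37231451  0.02243645  5.25336936] [-0.32279659  0.97610716  2.76159503]
```

View pics/b2.png

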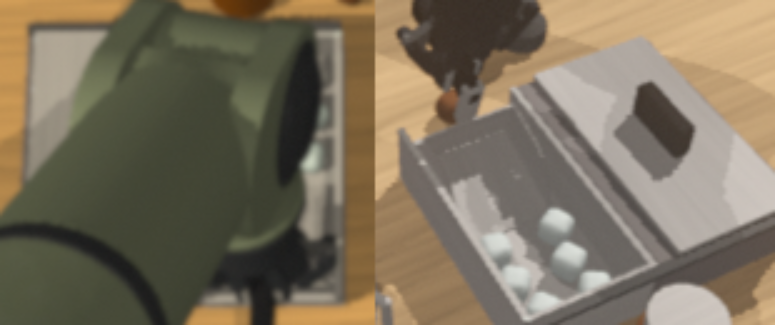

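```bash
python3 - <<'E'
from h import *
from workcell import *
Y=lambda x:89.5-.026*(x-602)
z=6.0
def go(x,pt,v,g=None):
    p,R=tcp((x,Y(x),z),-1.5,pt,LIP); r=movel(p,R,max_speed=v,guard=g)
    s=read_state();print(x,r,round(s["time"],1),"short",(s["eef_pos"]-p).round(1),np.round(s["ft_force"],1),round(s["finger_gap"],1));return r
go(603,6,40,10)
go(714,6,45,18)
d=camera("scene")
cv2.imwrite("pics/b3.png",cv2.resize(d["image"][130:280,250:420],None,fx=4,fy=4))
E
```

```text
603 False 11.7 short [0.1 0.1 0.2] [-0.8 -0.2 -0.3] 19.5
714 False 14.3 short [0.1 0.  0. ] [-1.7 -0.4 -0.1] 19.4
```

View pics/b3.png

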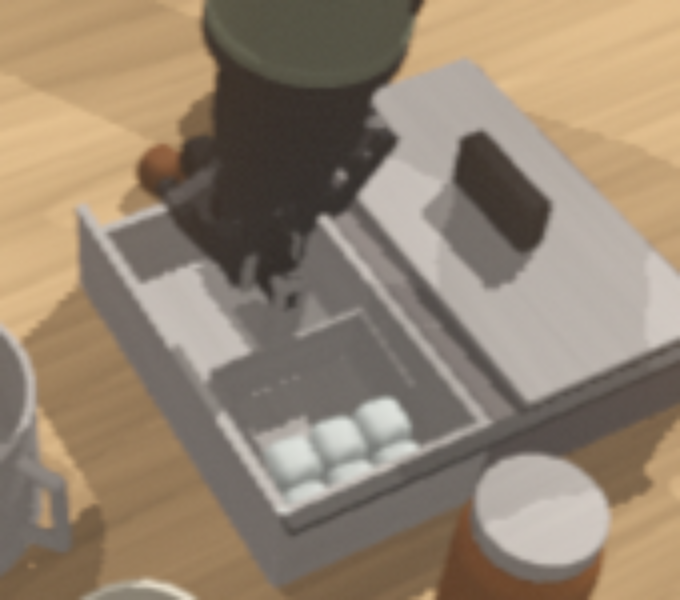

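The picture shows all six cubes in the bowl at about (270-410, 400-500), with the lip near the far wall. Next I tilt the scoop back and lift.

```bash
python3 - <<'E'
from h import *
from workcell import *
def go(a,yaw,pt,v,g=None,ref=(0,0,0)):
    p,R=tcp(a,yaw,pt,ref); r=movel(p,R,max_speed=v,guard=g)
    s=read_state();print(r,round(s["time"],1),"short",(s["eef_pos"]-p).round(1),np.round(s["ft_force"],1),round(s["finger_gap"],1));return r
go((711,86.6,30),-1.5,-12,35,20,LIP)
go((700,86.6,45),-1.5,-12,60,20,LIP)
go((680,86.6,195),-1.5,-12,80,20,LIP)
d=camera("scene")
cv2.imwrite("pics/b4.png",cv2.resize(d["image"][80:280,230:430],None,fx=3,fy=3))
E
```

```text
False 15.3 short [ 0.4 -0.   0.2] [ 0.3 -0.3 -3.8] 19.0
False 15.8 short [0.1 0.4 0.4] [-0.3  0.2 -3.7] 19.0
False 17.9 short [-0.1 -0.1 -0.3] [-0.3  0.5 -3.4] 19.0
```

View pics/b4.png

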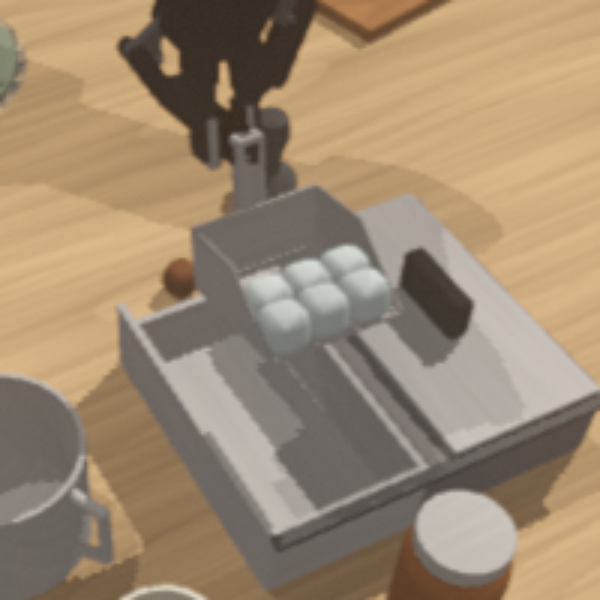

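All six cubes are in the scoop but near its lip, at about (250-390, 250-350). I'll tilt it further while still over the bin so they slide back.

```bash
cat >> h.py <<'E'
def go(a,yaw,pt,v,g=None,ref=(0,0,0)):
    from workcell import movel,read_state
    p,R=tcp(a,yaw,pt,ref); r=movel(p,R,max_speed=v,guard=g)
    s=read_state();print(r,round(s["time"],1),"short",(s["eef_pos"]-p).round(1),np.round(s["ft_force"],1),round(s["finger_gap"],1));return r
E
python3 - <<'E'
from h import *
from workcell import *
go((680,86.6,205),-1.5,-24,40,20,LIP)
wait(0.4)
d=camera("scene");np.savez("d5.npz",**d)
cv2.imwrite("pics/b5.png",cv2.resize(d["image"][80:280,230:430],None,fx=3,fy=3))
E
```

```text
False 18.6 short [0.3 0.1 0.3] [-0.8 -0.2 -3.7] 19.0
```

View pics/b5.png

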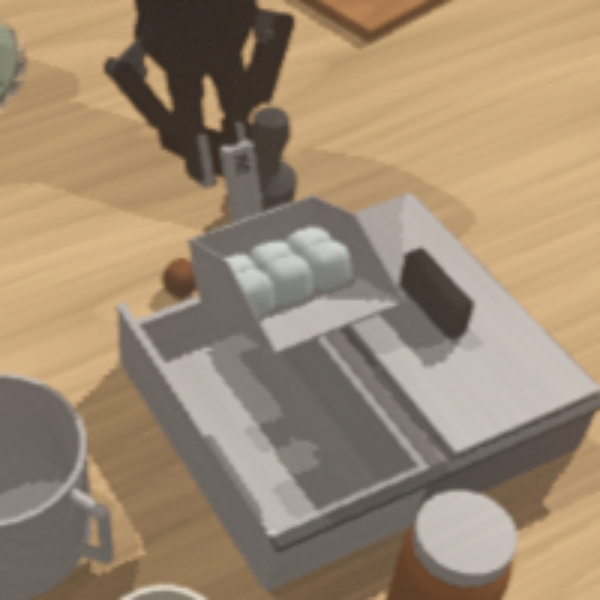

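The cubes are now against the back wall at about (230-350, 230-310). I'll check droop from the floor plane before carrying.

```bash
python3 - <<'E'
from h import *
from workcell import *
c=np.load("d5.npz");W=cloud(c)
m=np.zeros((420,560),np.uint8);poly=(np.array([[272,318],[360,290],[388,300],[278,342]])/3+[230,80]).astype(np.int32);cv2.fillPoly(m,[poly],1)
p=W[m>0];p=p[~np.isnan(p[:,0])]
A=np.c_[p[:,:2],np.ones(len(p))];s=np.linalg.lstsq(A,p[:,2],rcond=None)[0];r=p[:,2]-A@s
print(len(p),r.std(),"pitch up deg",np.degrees(np.arctan(s[0])),"roll",np.degrees(np.arctan(s[1])),p.mean(0))
go((660,60,215),-1.5,-14,80,None,LIP)
go((625,-335,200),-1.5,-12,150,None,LIP)
d=camera("scene");np.savez("d6.npz",**d)
cv2.imwrite("pics/b6.png",cv2.resize(d["image"][150:350,50:250],None,fx=3,fy=3))
E
```

```text
310 0.66274660713794 pitch up deg 24.32616521820249 roll -0.5438871184436492 [660.4302656   89.94975526 196.73744162]
False 19.8 short [-0.2  0.2 -0.4] [ 0.2 -0.3 -3.8] 19.2
False 22.6 short [ 0.1  0.4 -0. ] [-0.9  0.4 -3.2] 19.2
```

View pics/b6.png

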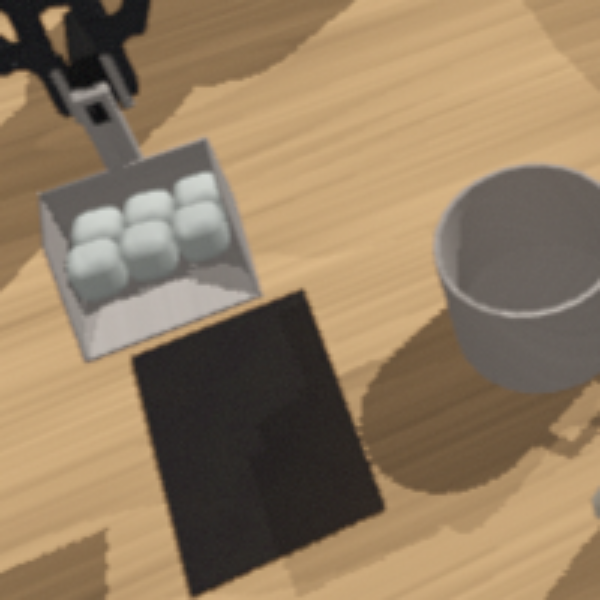

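Scoop pitch matches the commanded value, so there is no droop. All six cubes are at (70-230, 175-300) in the bowl, and the mat is fully visible. I set the scoop down next.

```bash
python3 - <<'E'
from h import *
from workcell import *
c=np.load("d6.npz");T=c["cam_to_world"]
uv=np.array([[135,355],[303,290],[385,510],[193,597]])/3+[50,150]
D=np.c_[(uv[:,0]-c["cx"])/c["fx"],-(uv[:,1]-c["cy"])/c["fy"],-np.ones(4)]@T[:3,:3].T
P=T[:3,3]+D*((4-T[2,3])/D[:,2])[:,None];print(P.round(1).tolist(),P.mean(0))
m=P.mean(0)[:2]; m=m if np.hypot(*(m-[575,-336]))<12 else np.array([575,-336])
o=(m+[575,-336])/2; print("place",o)
go((*o,60),-1.5,-8,100); go((*o,16),-1.5,0,60); go((*o,2.5),-1.5,0,15,3)
open_gripper()
s=read_state(); movel(s["eef_pos"]+np.array([0,0,150]),max_speed=150)
wait(.3)
s=read_state();print(s["time"],s["ft_force"],s["finger_gap"])
d=camera("scene");np.savez("d7.npz",**d)
W=cloud(camera("top"));
try:
    q,r=rect(W,(370,130,445,300),(85,112));print("handle",r,np.percentile(q[:,2],[5,50,95]))
except Exception as e:print(e)
E
```

```text
[[479.1, -396.0, 4.0], [481.2, -271.1, 4.0], [678.6, -272.5, 4.0], [677.2, -399.0, 4.0]] [ 579.01991303 -334.64313155    4.        ]
place [ 577.00995652 -335.32156578]
False 24.0 short [ 0.2 -0.2  0.6] [-0.   0.4 -2.7] 19.3
False 24.7 short [-0.2 -0.1  0.1] [-0.  -0.2 -3. ] 19.2
True 25.4 short [-0.3  0.1  1.5] [-1.1  1.   8.1] 19.6
27.5583 [-0.05573573  0.62615447 -0.69264421] 85.66847780651094
handle ((482.0948181152344, -333.4503479003906), (20.087244033813477, 49.484222412109375), 89.29167175292969) [ 88.42606118  99.15699312 102.69472391]
```

```bash
python3 - <<'E'
from h import *
from workcell import *
c=np.load("d7.npz"); cv2.imwrite("pics/b7.png",cv2.resize(c["image"][150:350,50:250],None,fx=3,fy=3))
R=S(-1.5,0)@B; ya=S(-1.5,0)[:,1]
g=np.array([604.5,235.7,89.])
movel(g+[0,0,110],R,max_speed=220); print(movel(g,max_speed=120,guard=12)); clamp()
s=read_state();print(s["time"],s["finger_gap"],s["ft_force"])
e=s["eef_pos"]-ya*(235.7-89.5-8); print(movel(e,max_speed=100,guard=15),read_state()["eef_pos"])
print(movel(e-ya*14,max_speed=30,guard=8))
s=read_state();print(s["time"],s["eef_pos"],s["ft_force"])
E
```

```text
False
32.1417 16.89894925942537 [-1.55375022  0.18181896  5.99550109]
False [601.01977218  97.81534552  89.29624203]
True
34.025 [600.87794223  91.01475115  89.28043364] [-0.22894194  1.90245966  4.83196247]
```

View pics/b7.png

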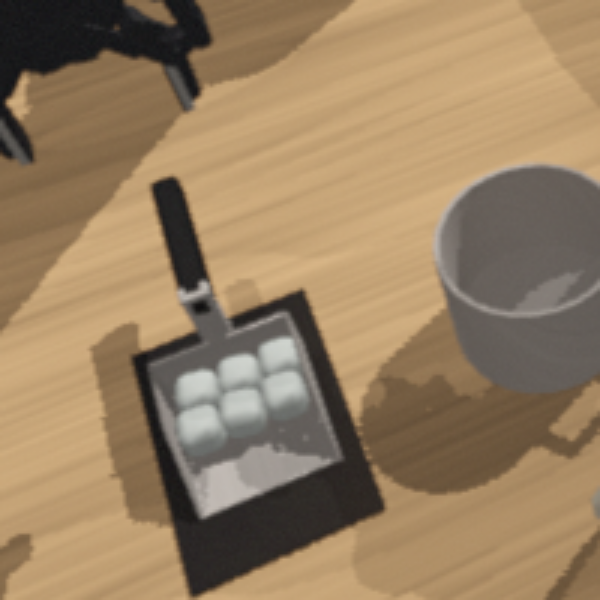

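The loaded scoop sits on the mat with six cubes, released. The guard stop may be early, so I'll press the cover a bit harder and then verify by camera.

```bash
python3 - <<'E'
from h import *
from workcell import *
ya=S(-1.5,0)[:,1]
s=read_state();print(movel(s["eef_pos"]-ya*8,max_speed=15,guard=20))
s=read_state();print(s["time"],s["eef_pos"],s["ft_force"]);wait(.25)
open_gripper(); e=read_state()["eef_pos"]; movel(e+[0,0,110],max_speed=180)
# off toward the scoop, so the cameras see the cover
p,R=tcp((577,-335.3,4),-1.5,0); movel(p+[0,0,130],R,max_speed=230)
d=camera("scene");np.savez("d8.npz",**d);c=camera("top");np.savez("t8.npz",**c);print(read_state()["time"])
for n,im in(("top",c),("scene",d)):
    W=cloud(im).reshape(-1,3);q=W[(W[:,2]>104)&(W[:,2]<118)&(abs(W[:,0]-602)<60)&(W[:,1]>0)&(W[:,1]<260)]
    if len(q)>20: print(n,"grip",len(q),cv2.minAreaRect(q[:,:2].astype(np.float32)),np.median(q,0))
d0=np.load("scene0.npz");W=cloud(d0).reshape(-1,3);q=W[(W[:,2]>104)&(W[:,2]<118)&(abs(W[:,0]-602)<60)&(W[:,1]>0)&(W[:,1]<260)]
print("scene before",cv2.minAreaRect(q[:,:2].astype(np.float32)))
cv2.imwrite("pics/b8.png",cv2.resize(d["image"][120:370,50:450],None,fx=2,fy=2))
W=cloud(c);q,r=rect(W,(370,130,445,300),(85,112));print("handle",r,len(q))
E
```

```text
True
34.3667 [600.88868484  91.02742057  89.30385768] [-0.01484721  2.32204243  6.21370075]
38.2
top grip 270 ((600.876708984375, 88.59587097167969), (17.125381469726562, 69.30311584472656), 89.22244262695312) [601.3262899   88.20732776 112.80882176]
scene grip 237 ((604.6329345703125, 89.23040008544922), (17.82648468017578, 70.8363037109375), 88.39788055419922) [608.16736882  87.56776341 111.94942032]
scene before ((607.9283447265625, 235.82022094726562), (18.218040466308594, 70.94239807128906), 88.58902740478516)
handle ((482.6019287109375, -333.0262451171875), (18.5600528717041, 43.98955154418945), 87.88733673095703) 147
```

View pics/b8.png

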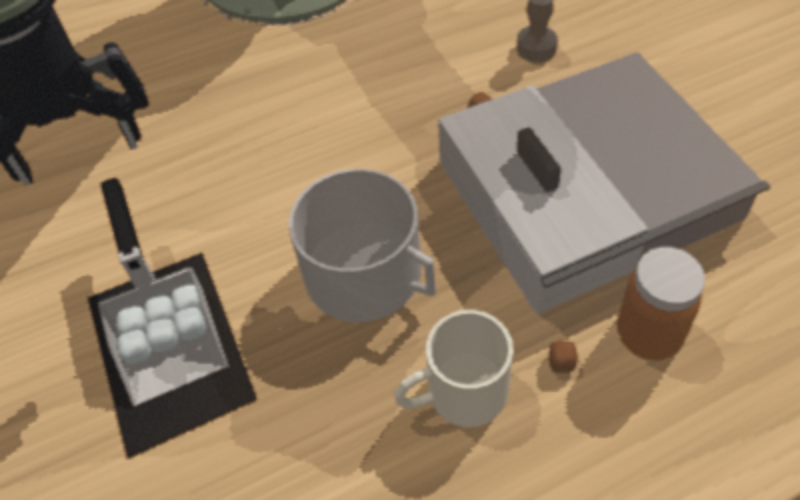

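The cover is flush with the bin edges: it travelled 147 mm and hit a hard stop, and its grip centre is within 1 mm of the bin axis. Now the pick-up; I'll plan-check the dump poses first.

```bash
cat > dump.py <<'E'
from h import *
P=np.array([582,-120.,0]);yaw=75;d=S(yaw,0)[:,0]
def pose(b,z,pt): return (P-b*d+[0,0,z],yaw,pt)
STEPS=[(35,135,-12),(22,110,0),(22,108,20),(20,104,38),(18,100,52)]
E
python3 - <<'E'
from dump import *
from workcell import *
print([None if (q:=inverse_kinematics(*tcp(*pose(*s),LIP))) is None else np.round(q,2).tolist() for s in STEPS])
p,R=tcp((577,-335.3,4),-1.5,0)
movel(p,max_speed=130,guard=15); clamp(); s=read_state();print(s["time"],s["finger_gap"],s["eef_pos"]-p)
go((527,-334,20),-1.5,-10,50,None,HEEL)
go((527,-334,130),-1.5,-13,100,None,HEEL)
E
```

```text
[[-0.14, 1.0, 1.22, 1.68, -1.1, 1.4, -2.04], [-0.31, 0.94, 1.22, 1.74, -0.96, 1.19, -2.21], [0.58, 0.58, -0.66, 1.7, 0.74, 1.19, 2.5], [-0.2, 0.58, 0.17, 1.7, 0.59, 1.17, 2.52], [-0.53, 0.73, 0.48, 1.66, 0.55, 1.24, 2.48]]
39.9583 19.098593484279334 [0.10618853 0.10705773 0.23913166]
False 40.5 short [-0.  -0.3  0.1] [ 0.6  0.4 -3.8] 19.4
False 41.7 short [-0.2  0.2 -0.7] [ 0.9  0.1 -3.3] 19.3
```

```bash
python3 - <<'E'
from dump import *
from workcell import *
q0=np.array(read_state()["qpos"]);print(q0.round(2))
for yaw in(-90,-75,-60,0,10,20,30,40,50,60):
    d=S(yaw,0)[:,0];Q=[inverse_kinematics(*tcp(P-s[0]*d+[0,0,s[1]],yaw,s[2],LIP)) for s in STEPS]
    if any(q is None for q in Q): print(yaw,[q is not None for q in Q]);continue
    print(yaw,[round(float(np.abs(np.array(b)-a).max()),2) for a,b in zip([q0]+Q,Q)],np.round(Q[0],2),np.round(Q[-1],2))
E
```

```text
[ 0.4   0.44  0.23  1.93 -0.39  0.62  2.44]
-90 [2.21, 0.23, 0.35, 0.28, 0.23] [-0.92  0.79  0.98  1.77 -0.52  0.95  0.23] [ 0.11  0.78  0.52  1.58 -1.05  1.63  0.99]
-75 [2.04, 0.29, 0.36, 0.35, 0.25] [-0.96  0.65  0.91  1.94 -0.42  0.79  0.4 ] [ 0.1   0.84  0.51  1.44 -0.92  1.77  1.09]
-60 [1.87, 0.33, 0.42, 0.39, 0.28] [-0.96  0.51  0.84  2.1  -0.3   0.64  0.57] [ 0.08  0.9   0.49  1.32 -0.78  1.88  1.21]
0 [True, True, True, True, False]
10 [0.36, 0.26, 0.5, 0.41, 0.31] [ 0.15  0.24  0.17  2.29 -0.32  0.45  2.33] [-0.22  0.98  0.53  1.17 -0.07  1.93  2.05]
20 [0.48, 0.54, 0.46, 0.39, 0.29] [ 0.59  0.29 -0.24  2.21 -0.14  0.5   2.4 ] [-0.23  0.94  0.45  1.21  0.07  1.86  2.11]
30 [0.89, 0.81, 0.4, 0.35, 0.27] [ 0.98  0.39 -0.66  2.11  0.13  0.59  2.37] [-0.28  0.91  0.44  1.27  0.17  1.77  2.2 ]
40 [1.1, 0.63, 0.64, 0.32, 0.24] [ 1.15  0.51 -0.86  2.    0.31  0.71  2.42] [-0.33  0.87  0.43  1.35  0.26  1.67  2.28]
50 [1.3, 0.43, 0.83, 0.29, 0.22] [ 1.27  0.67 -1.07  1.89  0.51  0.87  2.45] [-0.37  0.83  0.42  1.43  0.36  1.56  2.34]
60 [1.51, 0.41, 0.66, 0.61, 0.19] [ 1.32  0.86 -1.28  1.78  0.71  1.08  2.48] [-0.42  0.78  0.4   1.52  0.45  1.45  2.39]
```

```bash
sed -i 's/yaw=75/yaw=20/' dump.py; python3 - <<'E'
from dump import *
from workcell import *
V=[90,40,40,35,30]
go(*pose(70,150,-13),90,None,LIP)
for s,v in zip(STEPS,V): go(*pose(*s),v,25,LIP)
wait(.5)
d=camera("scene");cv2.imwrite("pics/b9.png",cv2.resize(d["image"][120:320,100:320],None,fx=3,fy=3));print(read_state()["time"])
E
```

```text
False 43.7 short [ 0.1 -0.1 -0. ] [ 0.   0.8 -3.9] 19.3
False 44.3 short [-0.4  0.1 -0.1] [ 0.2 -0.4 -3.1] 19.2
False 45.0 short [-0.7 -0.3 -0.1] [ 0.8 -0.3 -3.5] 18.9
False 46.5 short [-0.3 -0.2  0. ] [ 0.1 -0.5 -3.4] 19.3
False 48.0 short [-0.2 -0.2  0.2] [-0.6  0.2 -2.3] 19.3
False 49.4 short [-0.1 -0.2  0.3] [ 0.5 -0.8 -1.4] 19.3
49.9
```

View pics/b9.png

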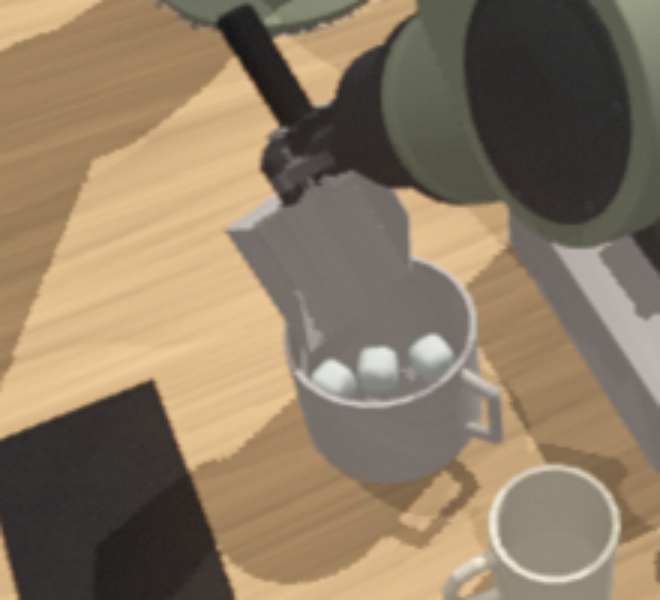

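The scoop is empty: three cubes are visible in the pitcher at (335,378), (378,370) and (432,355), the rest are hidden behind the wall or scoop, and none are on the counter. Now I return it to the mat.

```bash
python3 - <<'E'
from dump import *
from workcell import *
go(*pose(25,150,35),90,None,LIP)
go(*pose(70,160,0),130,None,LIP)
o=(577,-335.3)
go((*o,80),-1.5,0,150); go((*o,14),-1.5,0,90); go((*o,2.5),-1.5,0,20,3)
open_gripper(); movel(read_state()["eef_pos"]+np.array([0,0,150]),max_speed=180); wait(.3)
print(read_state()["time"])
d=camera("scene");c=camera("top")
cv2.imwrite("pics/b10.png",np.hstack([cv2.resize(d["image"][140:340,60:300],(480,400)),cv2.resize(c["image"][140:300,260:388],(320,400))]))
W=cloud(c);q,r=rect(W,(370,130,445,300),(85,112));print("handle",r,len(q))
W=cloud(d).reshape(-1,3)
q,r=rect(cloud(c),(270,150,355,240),(95,110));A=np.c_[2*q[:,:2],np.ones(len(q))];print("pitcher",np.linalg.lstsq(A,(q[:,:2]**2).sum(1),rcond=None)[0][:2])
q=W[(W[:,2]>104)&(W[:,2]<118)&(abs(W[:,0]-602)<60)&(W[:,1]>0)&(W[:,1]<260)];print("cover grip",cv2.minAreaRect(q[:,:2].astype(np.float32))[0])
E
```

```text
False 50.7 short [ 0.2  0.4 -0.4] [-0.2 -0.4 -2.4] 19.1
False 51.8 short [ 0.9  0.4 -0.1] [ 0.7  0.3 -2.9] 18.8
False 53.2 short [-0.1  0.4  0.4] [ 0.   0.3 -1.7] 19.2
False 54.1 short [ 0.3 -0.2  0.4] [ 0.4 -0.2 -1.4] 19.1
True 54.6 short [-0.1  0.   1.7] [-2.1  0.8  9.6] 19.1
56.5667
handle ((458.4239807128906, -332.9842529296875), (21.03009605407715, 97.82669830322266), 88.76544189453125) 478
pitcher [ 581.90379891 -119.80946902]
cover grip (604.7564697265625, 89.31880187988281)
```

View pics/b10.png

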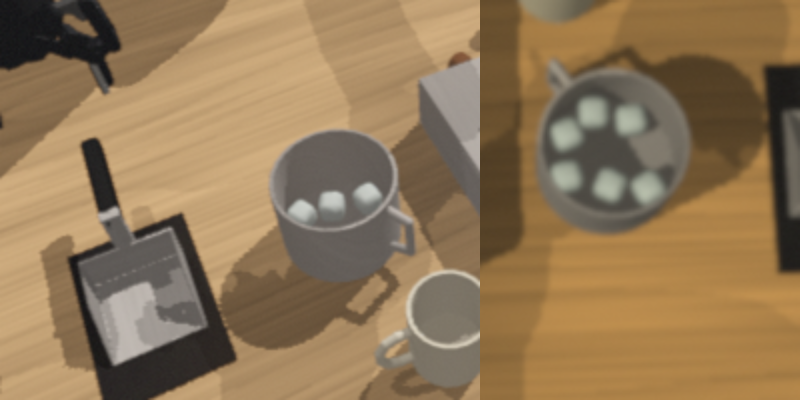

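All six cubes are in the pitcher (right panel, 550-665, 95-205). The empty scoop is level on the mat and released, and the cover is shut.

```bash
python3 -c "
from workcell import *
finish_job();print(read_state()['time'])"
```

```text
the job is handed in; nothing more can be done
the job is handed in; nothing more can be done
```

The job is done and handed in at about 57 s of the 72 s allowed; the hand-in gives no verdict. I scooped all six cubes and set the loaded scoop level on the mat. After letting go, I slid the cover to its end stop. Then I picked the scoop up again, emptied it into the pitcher, and put it back on the mat and released it.

**Last checks:**
- **Ice:** the top view shows six cubes in the pitcher. The last pictures show none in the scoop or on the counter.
- **Pitcher:** upright, and within about 0.1 mm of where it started.
- **Cover:** its grip reads y = 89.3 mm against about 89.5 mm for the bin's axis, so it is shut.
- **Scoop:** it stands on the mat, put down at the same spot as before, about 2 mm from the mat's measured centre.

**Disagreements:**
- The two cameras differ by about 3–4 mm in x on the bin and cover. That did not affect the result.
- The first push stopped about 1.5 mm short of the predicted shut position. A second, harder push hit the stop at once, and the camera then confirmed the cover was shut.

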